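# Snap the cap onto a bakery price-sign holder in the bench press

## Robot

A 7-joint arm with a two-finger parallel gripper is mounted at the origin on the work surface. World frame = base frame: x ahead of the robot, y to its left, z up, the work surface at z = 0. Lengths are in m, angles in rad, forces in N, time in s.
With the tool pointing down it reaches from about 0.4 to 0.875 m from the base axis. Payload 19.3 kg.
Tool frame: the origin (TCP) lies at the very end of the fingers, on their centre line; the grasp point (between the pads) lies 19 mm behind it; z points along the fingers, y is the direction in which the jaws open and shut (so a half turn about z gives the same grasp; the last joint's range is limited). The gripper opens to 85 mm and grips with 20 to 120 N. Pads are 22 mm wide; open, the fingers measure 114 mm over their backs; the gripper's body (76 mm by 85 mm) begins 54 mm behind the grasp point. The pads swing forward as they close: fully open they stand 13 mm farther back than shut.
Start: joints at [-0.07, 0.521, -0.036, 1.599, 0.021, 1.021, -0.113], TCP at [0.625, -0, 0.231] pointing down, gripper open.
Joint ranges: [-2.91, 2.91], [-0.3, 2.13], [-1.5, 1.42], [0.17, 2.43], [-1.26, 4.41], [0.16, 1.93], [-2.52, 2.52]. Speed limits (rad/s): [1.89, 1.89, 2.39, 2.39, 3.01, 3.01, 3.01].

## Interface

Orientations are given as [roll, pitch, yaw] about the fixed x, y, z axes, in that order (R = Rz(yaw) Ry(pitch) Rx(roll)).
In Python, from workcell import bot gives the robot as it stands.
- The arm moves only by the tool carry_out, never from a script. Its argument "targets" is a list of rows, each a list of 7 numbers: the shift along the tool's x, y, z in mm, then the turn, a rotation vector about the tool's x, y, z in units of 6 degrees (1.0 is 6 degrees), then the closure in counts, from 0 (fully open) to 255 (shut). A call has 1 to 5 rows; each row shifts and turns the commanded pose from where the row before left it, along the tool's axes as they then stand; what a row does not reach is not made up. A row lasts 1/12 s, in which the tool goes at most 41.7 mm and 7.16 degrees, less where a joint would pass 70% of its speed; a pose out of reach is approached as far as the arm can. A call is refused whole if a number of a shift passes 41.7 or a number of a turn 1, either way. A call with a gripper value outside its range is refused whole. The fingers move at their own pace and stop on an object; "force" is the grip in N (left out, the last holds). Time passes only in rows, so rows that do not move let the fingers close. It gives the time, the measured TCP pose, the force and the opening at its end, in the units of the state.
- bot.observe(): the state, without advancing time (a new reading comes with each control period).
- bot.grab_frame(name): name is "scene" or "side" or "wrist"; returns a dict with "color" (420x560x3 uint8, red, green, blue), "z_map" (420x560 float32, m along the optical axis (not along the pixel's ray), 0 where there is no reading), "K" (3x3 intrinsics, pixels), "cam_to_world" (4x4, takes a point from camera to world coordinates); the wrist camera has in their place "T_tool_cam" (4x4, takes a point from camera to tool coordinates, whose origin is the TCP and whose axes are the flange's). Camera axes: x right, y down, z forward; pixel columns grow to the right and rows downward; lengths in m; the calibration is good to about 2 mm. A picture is of the moment at which its call begins: read the wrist's pose just before it.
- bot.job_done(): hands the job in, once; it reports no verdict.
The state is a dict: "clock": time; "qpos": joint angles; "qd": joint speeds; "joint_efforts": joint torques, N m; "position": TCP position; "tool_rot": TCP orientation; "force": force on the tool from outside, world axes, zero at the start; "moment": the same for the moment, N m; "grip_width": finger opening in m.
Only numpy, scipy, OpenCV 4.12 (cv2) and the standard library are available. Lean on these libraries where they do the work, as an engineer would, in place of code of your own. Each camera call takes 0.05 s, during which the arm holds its last target. There are 200 camera calls.

## Task

Slide the price-sign holder along the counter, without lifting it off, until the white dot on its black cap is centred under the plunger of the green bench press. Then push the red palm button of the press down until the cap clicks home on its stud, and keep pressing steadily after the click, firmly but without forcing the press to its hard stop. Finish while still holding the palm button down with the plunger pressing on the cap, and leave the loaf, the jam jar and the finished sign alone.

Things in the scene. Friction and masses are not known exactly. Their poses are not given: they have to be found in the camera images.
- holder: Loose price-sign holder, about 0.44 kg (varies): a flat dark wooden foot 200 x 56 x 12 mm on the counter, origin at the centre of its underside, x along the 200 mm, z up. An upright sign to grip stands at x = -55 mm; at x = +70 mm a short stud with a steel disc (48 mm across, top at 18 mm) and the black cap. At the start its x axis points roughly to world +y (within 0.4 rad)
- cap_dot (a point): White dot, 8 mm across, in the middle of the cap's top. The cap is a black disc 34 mm across and 16 mm tall on the stud at x = +70 mm of the holder; its top is 42 mm above the counter at the start and 35 mm when home. It can only slide down its stud
- cap (a joint): Travel of the cap down its stud, m: 0 = standing up on the stud, 0.007 = clicked home. It yields 1 to 3 mm as the push on it rises to about 10 N, then snaps: the resistance falls away, beyond 4.5 mm the cap pulls itself home, and it stays there
- press: Green bench press fixed to the counter (place and turn vary). Origin on the counter right under the ram's axis, z up. Its foot (100 x 120 x 12 mm, from 55 mm off the axis) and column stand on its +y side; an arm 40 mm wide, 106 to 148 mm above the counter, reaches over from the column. Under the plunger it is open to -y and both x sides, down to the bare counter
- plunger_tip (a point): Centre of the flat lower end of the press's steel plunger (22 mm across, yellow ring), on the ram's axis, 62 mm above the counter at rest, 20 mm above the top of an un-clicked cap. The plunger is sprung in the ram: it gives way at 2 N, then 2 N per mm, to a hard stop at 12 mm (26 N)
- palm_top (a point): Centre of the flat top of the red palm button (56 mm across), 225 mm above the counter at rest. Pushed straight down it moves the ram and plunger, stroke 45 mm; the return spring takes 2.5 N at first, 5 N at 35 mm. It meets an un-clicked cap at 20 mm; the click comes at about 27 mm (14 N on the button, dropping by about 5 N); 31 mm presses the seated cap with about 10 N. Let go, it springs up
- ram (a joint): How far the palm button and ram are pushed down, m: 0 = up, 0.045 = end of stroke
- loaf: Loose white loaf 116 x 108 x 120 mm, bystander; origin at the centre of its underside
- jam: Loose amber jam jar, 64 mm across, 85 mm tall, bystander; origin at the centre of its underside
- done_sign: Finished price-sign holder with a lighter wooden foot, same size as the first, cap already home, bystander; origin at the centre of its foot's underside
- sign_mid (a point): Middle of the holder's upright gold and slate sign, 47 mm above the counter, at x = -55 mm of the holder. The sign is 60 mm long along the holder's x, 10 mm thick along its y, and stands from 12 to 82 mm above the counter: pinch it across its thickness from above

How it is judged:
On the way, in this order (a step that is already met when the one before it is completed fails the run):
1. the holder lies still on the counter with the dot of the still un-clicked cap within 6 mm of the plunger's axis, the press up (horizontal distance between cap_dot and plunger_tip below 0.006 m and value of joint cap below 0.002 m and value of joint ram below 0.004 m and linear speed of holder below 0.01 m/s), for 0.2 s.
2. the cap is clicked home by the plunger (value of joint cap above 0.006 m and horizontal distance between cap_dot and plunger_tip below 0.006 m and value of joint ram above 0.02 m), for 0.1 s.
At the end, for the whole second after the job is handed in: The cap is home (travel over 6 mm), its dot within 6 mm of the plunger's axis, the holder flat and still on the counter; the robot still holds the palm button down (over 5 N) and the plunger presses on the cap with more than 4 N (all of step 2 and contact force between press and holder above 4 N and contact force between any of the fingers, the arm and press above 5 N and linear speed of holder below 0.01 m/s and angle between holder's own z axis and vertical below 0.05 rad); the arm keeps its last pose, push and grip.
It fails at once if the holder is lifted more than 15 mm off the counter (height (world z) of holder above 0.015 m).
It fails at once if the cap is pushed down away from the plunger (value of joint cap above 0.004 m and horizontal distance between cap_dot and plunger_tip above 0.01 m).
It fails at once if the press is forced hard on its stop (over 40 N on the holder) (contact force between press and holder above 40 N).
It fails at once if the loaf, the jam jar or the finished sign is moved by more than 20 mm (distance of any of loaf, jam, done_sign from where it was at the start of the episode above 0.02 m).
It also fails if it takes over 54 s, if anything falls off the work surface, if the arm or the gripper's body presses on something with over 40 N, if the wrist force passes 120 N, or if a joint passes its speed limit or range.

## Working session

There is one attempt and no reset: what is moved stays moved. The work goes in short steps, Python scripts to look and compute and a tool call to move; the robot and the scene stay as the last step left them, time stands still between calls to the robot, and variables do not carry over. Pictures are saved under pics/ and viewed, about 8 in all and at most 12, crops included, and the job is handed in when it is done.

Besides the shell and the picture viewer there is one more tool, called as name([rows], argument=value, ...), one row to a line, values as JSON. carry_out: Moves the arm, as the interface text tells. Its arguments: {"type":"object","properties":{"targets":{"type":"array","items":{"type":"array","items":{"type":"number"}}},"force":{"type":"number"}},"required":["targets"]}

```bash
mkdir -p pics; cat > h.py <<'E'
import numpy as np, cv2
from workcell import bot
from scipy.spatial.transform import Rotation as R
def Ttool(s):
    T=np.eye(4);T[:3,:3]=R.from_euler('xyz',s['tool_rot']).as_matrix();T[:3,3]=s['position'];return T
def grab(n):
    s=bot.observe();f=bot.grab_frame(n)
    f['T']=f['cam_to_world'] if n!='wrist' else Ttool(s)@f['T_tool_cam']
    return f
def ray(f,u,v):
    d=np.linalg.inv(f['K'])@[u,v,1.];return f['T'][:3,3],f['T'][:3,:3]@d
def plane(f,u,v,z):
    o,d=ray(f,u,v);return o+d*(z-o[2])/d[2]
def cloud(f):
    h,w=f['z_map'].shape;u,v=np.meshgrid(np.arange(w),np.arange(h))
    d=np.stack([u,v,np.ones_like(u)],-1)@np.linalg.inv(f['K']).T
    return (d*f['z_map'][...,None])@f['T'][:3,:3].T+f['T'][:3,3]
def save(f,n):cv2.imwrite(f'pics/{n}.png',f['color'][...,::-1])
E
python3 - <<'E'
from h import *
import pickle
fs={n:grab(n) for n in['scene','side','wrist']}
pickle.dump(fs,open('f0.pkl','wb'))
cv2.imwrite('pics/a.png',np.hstack([fs['scene']['color'],fs['side']['color']])[...,::-1][:, :])
im=cv2.imread('pics/a.png');cv2.imwrite('pics/a.png',cv2.resize(im,(800,300)))
save(fs['scene'],'scene');save(fs['side'],'side');save(fs['wrist'],'wrist')
s=bot.observe();print(s)
for n in fs:print(n,fs[n]['T'].round(3).tolist(),fs[n]['K'][0,0])
E
```

```text
{'clock': 0.15, 'qpos': array([-0.07019605,  0.52184964, -0.03634102,  1.59987033,  0.02121543,
        1.02109905, -0.11279501]), 'qd': array([-0.00149794, -0.00049183, -0.00084118, -0.00248242,  0.00026305,
        0.00102304, -0.00113625]), 'joint_efforts': array([ 4.00798544e-04, -9.27376485e+01,  1.98035471e+00, -3.70049715e+01,
        1.79930578e-02,  6.46477114e-03, -1.41420460e-05]), 'position': array([ 6.24749547e-01, -2.83156161e-05,  2.30877320e-01]), 'tool_rot': array([-3.14075409e+00,  6.26802602e-05,  1.57080481e+00]), 'force': array([0.7014862 , 0.71808744, 0.12734945]), 'moment': array([0.06926386, 0.01861589, 0.07022242]), 'grip_width': 0.08509795020119437}
scene [[0.214, 0.844, -0.492, 1.094], [0.977, -0.184, 0.109, -0.138], [0.002, -0.504, -0.864, 1.053], [0.0, 0.0, 0.0, 1.0]] 402.97846424083116
side [[0.687, -0.497, 0.53, -0.231], [-0.726, -0.45, 0.52, -0.8], [-0.02, -0.742, -0.67, 1.143], [0.0, 0.0, 0.0, 1.0]] 519.0687259221307
wrist [[1.0, -0.001, -0.001, 0.625], [-0.002, -0.965, -0.262, 0.065], [-0.0, 0.262, -0.965, 0.373], [0.0, 0.0, 0.0, 1.0]] 338.21036048835145
```

View pics/scene.png

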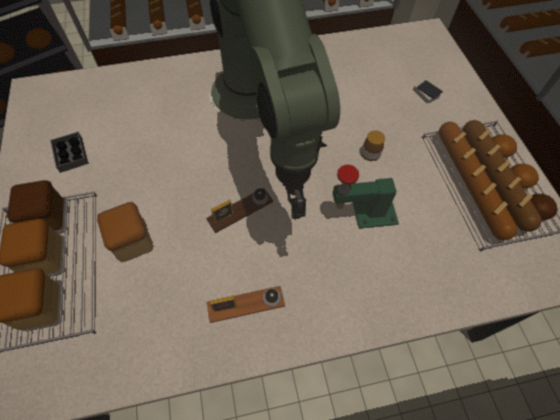

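View pics/side.png

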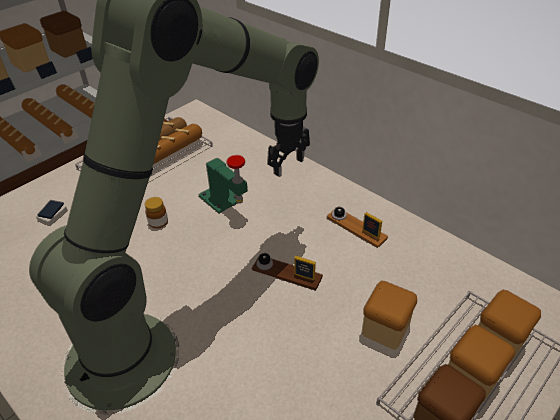

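The scene view shows the dark holder at about (240,208), with its cap at (260,195) and its sign at (222,210). The press palm is at (348,174), its foot at (378,215), and the jam at (373,143). The finished sign is at (245,303) and the loaf at (122,228). The side view agrees: cap (264,260), sign (304,268), palm (236,161).

```bash
cat >> h.py <<'E'
def tri(rs):
    A=np.zeros((3,3));b=np.zeros(3)
    for o,d in rs:
        d=d/np.linalg.norm(d);P=np.eye(3)-np.outer(d,d);A+=P;b+=P@o
    p=np.linalg.solve(A,b);return p,[np.linalg.norm(np.cross(p-o,d/np.linalg.norm(d))) for o,d in rs]
def blob(mask,box):
    m=np.zeros(mask.shape,np.uint8);x0,y0,x1,y1=box;m[y0:y1,x0:x1]=mask[y0:y1,x0:x1]
    n,l,st,c=cv2.connectedComponentsWithStats(m)
    i=1+np.argmax(st[1:,4]) if n>1 else 0
    return c[i],st[i,4],l==i
E
python3 - <<'E'
from h import *
import pickle
fs=pickle.load(open('f0.pkl','rb'))
B={'scene':dict(palm=(320,150,380,200),dot=(250,183,272,205),sign=(205,195,238,225),foot=(200,180,280,235),press=(325,165,405,232)),
'side':dict(palm=(215,145,255,180),dot=(252,250,276,272),sign=(288,250,322,288),foot=(245,245,330,295),press=(190,150,255,220))}
r={}
for n in B:
    f=fs[n];c=f['color'].astype(int);hsv=cv2.cvtColor(f['color'],cv2.COLOR_RGB2HSV)
    M=dict(palm=(c[...,0]>110)&(c[...,1]<60),dot=c.min(-1)>150,sign=(hsv[...,0]>18)&(hsv[...,0]<32)&(hsv[...,1]>150)&(c[...,0]>100))
    for k in M:
        p,a,_=blob(M[k],B[n][k]);r.setdefault(k,[]).append(ray(f,*p));print(n,k,p.round(1),a)
    P=cloud(f)
    x0,y0,x1,y1=B[n]['foot'];Q=P[y0:y1,x0:x1];C=c[y0:y1,x0:x1]
    m=(Q[...,2]>.007)&(Q[...,2]<.017)&(C.max(-1)<120)
    q=Q[m];print('foot',m.sum(),cv2.minAreaRect(q[:,:2].astype(np.float32)*1000),np.median(q[:,2]))
    x0,y0,x1,y1=B[n]['press'];Q=P[y0:y1,x0:x1];C=c[y0:y1,x0:x1];g=(C[...,1]>C[...,0]+15)
    for lo,hi in((.006,.02),(.135,.16)):
        q=Q[g&(Q[...,2]>lo)&(Q[...,2]<hi)]
        if len(q)>5:print('press',lo,len(q),cv2.minAreaRect(q[:,:2].astype(np.float32)*1000),q.mean(0))
for k in r:print(k,*tri(r[k]))
for k,z in(('palm',.225),('dot',.042)):
    for o,d in r[k]:print(k,o+d*(z-o[2])/d[2])
im=np.hstack([cv2.resize(fs['scene']['color'][130:240,195:405],None,fx=2.6,fy=2.6,interpolation=2)])
cv2.imwrite('pics/c.png',im[...,::-1])
E
```

```text
scene palm [348.  173.1] 274
scene dot [279.5 209.5] 235200
scene sign [221.3 205.5] 40
foot 763 ((486.43585205078125, -116.10696411132812), (59.20982360839844, 201.29908752441406), 20.06574249267578) 0.011867475478935852
press 0.006 400 ((595.5919799804688, 272.9634704589844), (114.2074203491211, 65.37608337402344), 84.51617431640625) [0.60752566 0.27389623 0.01189437]
press 0.135 533 ((576.5740966796875, 218.63369750976562), (157.0985565185547, 42.567474365234375), 84.87725067138672) [0.57894384 0.23842791 0.14853344]
side palm [235.4 160.2] 149
side dot [254. 252.] 28
side sign [304.1 259.7] 64
foot 736 ((486.1597900390625, -105.92831420898438), (147.14097595214844, 212.68716430664062), 43.07722091674805) 0.012694289377793377
press 0.006 366 ((570.94189453125, 275.3778991699219), (120.55845642089844, 95.91093444824219), 84.45834350585938) [0.55674361 0.26151314 0.01300647]
press 0.135 443 ((566.7533569335938, 215.87985229492188), (162.0263671875, 48.04674530029297), 86.1304931640625) [0.56288197 0.22340255 0.14735885]
palm [0.56564057 0.16319845 0.22174644] [np.float64(0.0012457509856828), np.float64(0.0012457509856827946)]
dot [ 0.49257795  0.01375115 -0.01646097] [np.float64(0.012278889020022318), np.float64(0.012278889020022297)]
sign [ 0.50451363 -0.16496218  0.07837144] [np.float64(0.001255310840955027), np.float64(0.0012553108409550774)]
palm [0.56855282 0.16082124 0.225     ]
palm [0.5629305  0.16143212 0.225     ]
dot [ 0.53247326 -0.00483655  0.042     ]
dot [ 0.45373658 -0.01458481  0.042     ]
```

View pics/wrist.png

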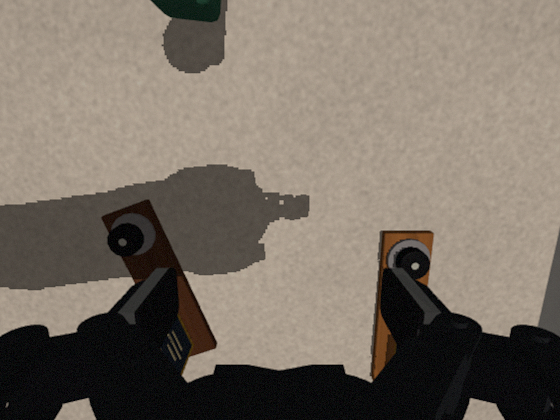

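Wrist view: the holder's cap is at about (122,241), with the foot running down to (200,350) and the sign partly hidden behind a finger. The finished sign is on the right. The foot measures at about (0.486,-0.116) with yaw 110°, and the palm axis at about (0.566,0.162). I'm moving above the sign.

carry_out([
  [-33.2,-24,10,0,0,0,0],
  [-33.2,-24,10,0,0,0,0],
  [-33.2,-24,10,0,0,0,0],
  [-33.2,-24,10,0,0,0,0],
  [-33.2,-24,10,0,0,0,0],
])

```text
clock: 0.57
position: [0.5049, -0.1652, 0.1815]
tool_rot: [-3.142, 0.0, 1.571]
force: [1.0, -0.7, -1.3]
grip_width: 0.0856
```

carry_out([
  [0,0,0,0,0,-0.9,0],
  [0,0,0,0,0,-0.9,0],
  [0,0,0,0,0,-0.9,0],
  [0,0,0,0,0,-0.63,0],
  [0,0,0,0,0,0,0],
])

```text
clock: 0.98
position: [0.5063, -0.1642, 0.1818]
tool_rot: [-3.141, -0.0, 1.923]
force: [0.6, 0.6, -0.5]
grip_width: 0.0856
```

```bash
python3 - <<'E'
from h import *
import pickle
f=grab('wrist');g=grab('scene');h=grab('side');pickle.dump((f,g,h),open('f1.pkl','wb'));save(f,'w1')
s=bot.observe();print(s['position'],s['tool_rot'],s['clock'])
c=f['color'].astype(int);P=cloud(f)
m=(P[...,2]>.006)&(P[...,2]<.016)&(c.max(-1)<110);_,a,m=blob(m,(0,0,560,420))
q=P[m];print('foot',a,cv2.minAreaRect(q[:,:2].astype(np.float32)*1000),np.median(q[:,2]))
for lo,hi in((.034,.046),(.074,.09)):
    q=P[(P[...,2]>lo)&(P[...,2]<hi)&(abs(P[...,0]-.49)<.06)&(abs(P[...,1]+.1)<.12)]
    if len(q):print(lo,len(q),q.mean(0),cv2.minAreaRect(q[:,:2].astype(np.float32)*1000))
E
```

```text
[ 0.50634354 -0.16407422  0.18181868] [-3.14142661e+00 -1.00905381e-04  1.91673110e+00] 1.1333
foot 10010 ((486.3042297363281, -117.05380249023438), (56.11772918701172, 199.1751251220703), 20.101083755493164) 0.011051779917259086
0.034 1668 [ 0.46291316 -0.05239293  0.0406516 ] ((476.65869140625, -87.74148559570312), (32.47404098510742, 111.8586654663086), 21.55025291442871)
0.074 1140 [ 0.50458352 -0.16689412  0.080507  ] ((505.1114501953125, -168.0986328125), (10.862466812133789, 60.086463928222656), 19.64054298400879)
```

View pics/w1.png

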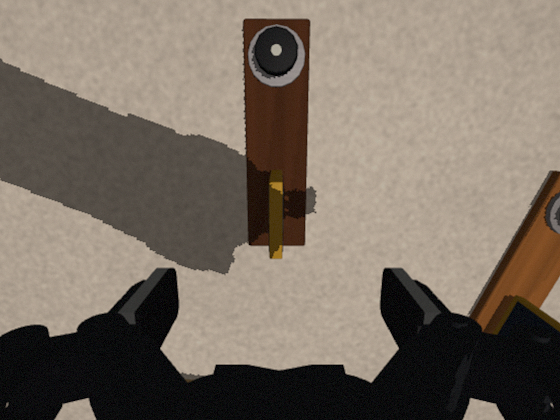

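Wrist view: the dot is at (276,49), and the gold sign edge (277,170–258) is centred between the fingers. The depth data puts the sign at (0.505,-0.168) with its top at 0.081, and the foot yaw at 110.1°. I'm descending and gripping.

carry_out([
  [-3.5,-2,30,0,0,0,0],
  [0,0,35,0,0,0,0],
  [0,0,35,0,0,0,0],
  [0,0,30,0,0,0,0],
  [0,0,17,0,0,0,0],
], force=50)

```text
clock: 1.55
position: [0.5044, -0.1675, 0.0319]
tool_rot: [-3.139, -0.002, 1.918]
force: [-0.2, 0.2, -1.2]
grip_width: 0.0856
```

carry_out([
  [0,0,0,0,0,0,0],
  [0,0,0,0,0,0,150],
  [0,0,0,0,0,0,255],
  [0,0,0,0,0,0,255],
  [0,0,0,0,0,0,255],
], force=50)

```text
clock: 1.97
position: [0.5064, -0.1683, 0.0362]
tool_rot: [3.14, 0.001, 1.919]
force: [-0.3, -0.0, 0.5]
grip_width: 0.0388
```

carry_out([
  [0,0,0,0,0,0,255],
  [0,0,0,0,0,0,255],
  [0,0,0,0,0,0,255],
  [0,0,0,0,0,0,255],
  [0,0,0,0,0,0,255],
])

```text
clock: 2.38
position: [0.5058, -0.1682, 0.0353]
tool_rot: [3.141, 0.0, 1.919]
force: [-2.4, -0.6, 8.6]
grip_width: 0.0092
```

```bash
cat > look.py <<'E'
from h import *
f=grab('wrist');s=bot.observe();save(f,'w2')
print(s['position'],s['tool_rot'],s['force'],s['grip_width'])
c=f['color'].astype(int);P=cloud(f)
m=(P[...,2]>.030)&(P[...,2]<.05)&(c.max(-1)<70)
hole=(c.min(-1)>120)&(P[...,2]>.03)&(P[...,2]<.05)
for n,M in(('cap',m),('dot',hole)):
    p,a,k=blob(M,(180,0,380,160));q=P[k]
    print(n,p.round(1),a,'depth',q.mean(0).round(4),'ray42',plane(f,*p,.042).round(4))
E
python3 look.py
```

```text
[ 0.50577663 -0.16816604  0.03532233] [3.14142425e+00 2.73872577e-04 1.91922410e+00] [-2.66223787 -0.35554357  8.28853904] 0.009198607101407038
cap [278.7   3.8] 385 depth [ 0.4684 -0.0657  0.0347] ray42 [ 0.4691 -0.0677  0.042 ]
dot [279.5 209.5] 235200 depth [ 0.4939 -0.1352  0.0261] ray42 [ 0.4949 -0.138   0.042 ]
```

carry_out([
  [8,10,0,0,0,0,255],
  [16,20,0,0,0,0,255],
  [16,20,0,0,0,0,255],
  [16,20,0,0,0,0,255],
  [16,20,0,0,0,0,255],
])

```text
clock: 2.85
position: [0.5659, -0.0701, 0.0354]
tool_rot: [-3.141, 0.001, 1.918]
force: [-3.0, -7.1, 8.2]
grip_width: 0.0094
```

carry_out([
  [16,20,0,0,0,0,255],
  [16,20,0,0,0,0,255],
  [16,14,0,0,0,0,255],
  [8,5,0,0,0,0,255],
  [0,0,0,0,0,0,255],
])

```text
clock: 3.27
position: [0.6032, 0.006, 0.0353]
tool_rot: [3.139, -0.0, 1.922]
force: [2.4, 7.4, 6.7]
grip_width: 0.0094
```

```bash
cat > look2.py <<'E'
from h import *
import pickle
F={n:grab(n) for n in('scene','side','wrist')};pickle.dump(F,open('f2.pkl','wb'))
s=bot.observe();print(s['position'],s['tool_rot'][2],s['force'],s['grip_width'],s['clock'])
T=[cv2.resize(F['scene']['color'][120:260,270:430],(480,420),interpolation=2),cv2.resize(F['side']['color'][130:240,190:310],(320,293),interpolation=2)]
b=np.zeros((420,800,3),np.uint8);b[:,:480]=T[0];b[:293,480:]=T[1];cv2.imwrite('pics/l2.png',b[...,::-1]);save(F['wrist'],'w3')
r=[]
for n in('scene','side'):
    f=F[n];c=f['color'].astype(int)
    p,a,_=blob((c[...,0]>110)&(c[...,1]<60),(215,120,400,210));r.append(ray(f,*p));print(n,p,a)
print('palm',tri(r))
E
python3 look2.py
```

```text
[0.60260497 0.00433313 0.03532518] 1.920384200875036 [0.97210265 5.83462588 4.96442807] 0.009327439333700973 3.4167
scene [347.96666667 173.06666667] 270
side [235.31543624 160.2885906 ] 149
palm (array([0.565392  , 0.16327793, 0.2216733 ]), [np.float64(0.001208031350829998), np.float64(0.0012080313508299576)])
```

View pics/l2.png

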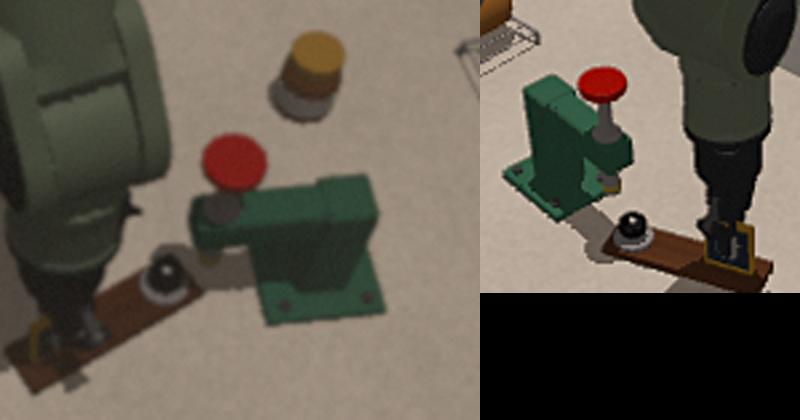

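View pics/w3.png

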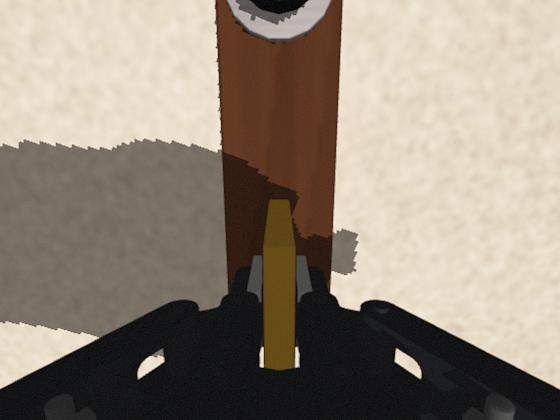

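Crops: the holder is gripped squarely and its cap is short of the plunger. In full-frame pixels, the scene view has the dot near (325,209) and the plunger near (339,205). The side view has the dot near (247,211) and the plunger tip near (239,199). I'm measuring the dot and ring from the two fixed views, to compare with the forward kinematics.

```bash
cat > rel.py <<'E'
from h import *
import pickle,sys
F=pickle.load(open('f2.pkl','rb'))
B=eval(sys.argv[1])
r={}
for n in B:
    f=F[n];c=f['color'].astype(int);h=cv2.cvtColor(f['color'],cv2.COLOR_RGB2HSV)
    x0,y0,x1,y1=B[n][0];g=c.min(-1)[y0:y1,x0:x1].astype(float);w=np.clip(g-g.min()-25,0,None)
    v,u=np.mgrid[y0:y1,x0:x1];p=((u*w).sum()/w.sum(),(v*w).sum()/w.sum());print(n,'dot',np.round(p,1),g.astype(int).tolist())
    r.setdefault('dot',[]).append(ray(f,*p))
    ym=(h[...,0]>15)&(h[...,0]<35)&(h[...,1]>130)&(c[...,0]>60)
    p,a,k=blob(ym,B[n][1]);vv,uu=np.nonzero(k);print('ring',p,a,uu.min(),uu.max(),vv.min(),vv.max());r.setdefault('ring',[]).append(ray(f,*p))
    c0=c[...,0]; m=(c0>110)&(c[...,1]<60);p,a,k=blob(m,(215,120,400,210));vv,uu=np.nonzero(k);print('palm bbox',uu.min(),uu.max(),vv.min(),vv.max(),'red cols',c0[vv.min():vv.max()+1,int(p[0])])
for k in r:print(k,tri(r[k]))
for k,z in(('dot',.042),('ring',.066)):
    for o,d in r[k]:print(k,(o+d*(z-o[2])/d[2]).round(4))
E
python3 rel.py "{'scene':[(322,206,330,213),(330,198,347,212)],'side':[(243,208,251,214),(230,192,248,206)]}"
```

```text
scene dot [325.1 209.6] [[39, 31, 25, 22, 24, 23, 30, 41], [29, 25, 25, 20, 22, 24, 25, 34], [24, 27, 41, 52, 37, 31, 19, 27], [24, 42, 73, 91, 75, 44, 30, 22], [24, 36, 69, 94, 81, 50, 26, 26], [27, 29, 45, 59, 53, 39, 26, 22], [25, 25, 29, 28, 28, 28, 25, 24]]
ring [279.5 209.5] 235200 0 559 0 419
palm bbox 338 358 165 181 red cols [124 123 122 121 122 122 121 122 122 120 122 122 124 121 121 124 122]
side dot [246.4 209.4] [[160, 164, 168, 168, 171, 171, 165, 161], [168, 147, 115, 87, 85, 85, 137, 166], [127, 63, 29, 2, 0, 8, 50, 66], [40, 0, 0, 86, 54, 12, 1, 0], [0, 0, 13, 172, 180, 91, 23, 12], [0, 1, 3, 88, 110, 47, 18, 15]]
ring [239.         200.21428571] 14 236 242 199 201
palm bbox 227 244 155 165 red cols [157 155 156 157 156 156 155 156 156 160 147]
dot (array([0.56238507, 0.12545006, 0.04886206]), [np.float64(0.003647059000947071), np.float64(0.00364705900094713)])
ring (array([0.53421796, 0.03924801, 0.12388857]), [np.float64(0.06459403287483077), np.float64(0.06459403287483076)])
dot [0.561  0.1238 0.042 ]
dot [0.567  0.1356 0.042 ]
ring [ 0.5458 -0.008   0.066 ]
ring [0.5639 0.164  0.066 ]
```

carry_out([
  [10,5,0,0,0,0,255],
  [12,6,0,0,0,0,255],
  [10,5.5,0,0,0,0,255],
  [4,3,0,0,0,0,255],
  [0,0,0,0,0,0,255],
])

```text
clock: 3.83
position: [0.6083, 0.0443, 0.0353]
tool_rot: [3.141, 0.0, 1.92]
force: [-0.2, 4.1, 6.1]
grip_width: 0.0096
```

```bash
python3 look2.py; python3 - <<'E'
import cv2,pickle,numpy as np
F=pickle.load(open('f2.pkl','rb'))
a=cv2.resize(F['scene']['color'][180:220,315:365],(400,320),interpolation=2);b=cv2.resize(F['side']['color'][185:220,220:265],(400,311),interpolation=2)
o=np.zeros((320,800,3),np.uint8);o[:,:400]=a;o[:311,400:]=b;cv2.imwrite('pics/l4.png',o[...,::-1])
E
```

```text
[0.6082782  0.04427248 0.03531672] 1.919934490234652 [-0.16297361  3.94391133  6.30266501] 0.009282014239637098 3.9833
scene [350.82022472 174.12921348] 178
side [235.32666667 160.25333333] 150
palm (array([0.56877377, 0.16914654, 0.21806958]), [np.float64(0.000306471085406683), np.float64(0.0003064710854066502)])
```

View pics/l4.png

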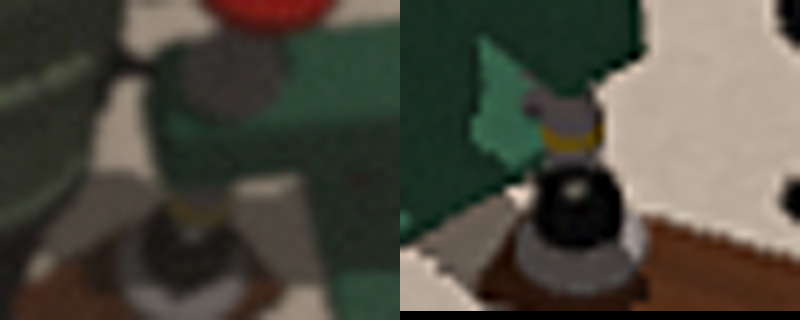

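In the crops, the plunger ring (scene crop x≈203, side crop x≈572) sits over the cap (x≈190 and x≈579). After perspective correction, about 1 mm of offset remains. I'll nudge it 1 mm, release, rise, and check the palm and cap from the wrist.

carry_out([
  [1,1,0,0,0,0,255],
  [0,0,0,0,0,0,255],
  [0,0,0,0,0,0,255],
  [0,0,0,0,0,0,180],
  [0,0,0,0,0,0,100],
])

```text
clock: 4.4
position: [0.6085, 0.0447, 0.0349]
tool_rot: [-3.141, -0.0, 1.919]
force: [0.8, -0.5, 0.4]
grip_width: 0.0325
```

carry_out([
  [0,0,0,0,0,0,0],
  [0,0,0,0,0,0,0],
  [0,0,0,0,0,0,0],
  [0,0,0,0,0,0,0],
  [0,0,-20,0,0,0,0],
])

```text
clock: 4.82
position: [0.6068, 0.0448, 0.0522]
tool_rot: [-3.137, -0.001, 1.92]
force: [0.0, 0.1, -0.8]
grip_width: 0.0856
```

carry_out([
  [0,0,-41,0,0,0,0],
  [0,0,-41,0,0,0,0],
  [0,0,-41,0,0,0,0],
  [0,0,-41,0,0,0,0],
  [0,0,-41,0,0,0,0],
])

```text
clock: 5.23
position: [0.6082, 0.0449, 0.2621]
tool_rot: [3.141, -0.0, 1.92]
force: [0.2, -0.0, -1.0]
grip_width: 0.0855
```

carry_out([
  [0,0,-41,0,0,0,0],
  [-20,0,-21,0,0,0,0],
  [-30,0,0,0,0,0,0],
  [0,0,0,0,0,0,0],
  [0,0,0,0,0,0,0],
])

```text
clock: 5.65
position: [0.6258, -0.0037, 0.3218]
tool_rot: [-3.141, 0.0, 1.917]
force: [-0.3, 1.0, 0.5]
grip_width: 0.0857
```

```bash
cat > look3.py <<'E'
from h import *
import pickle
F={n:grab(n) for n in('scene','side','wrist')};pickle.dump(F,open('f3.pkl','wb'))
s=bot.observe();print(s['position'],s['tool_rot'],s['force'],s['clock'])
f=F['wrist'];c=f['color'].astype(int);P=cloud(f);save(f,'w5')
p,a,k=blob((c[...,0]>100)&(c[...,1]<60),(0,0,560,420));(cx,cy),ax,_=cv2.fitEllipse(np.argwhere(k)[:,::-1][cv2.convexHull(np.argwhere(k)[:,::-1].astype(np.int32),returnPoints=False)[:,0]].astype(np.float32))
print('palm',p,(cx,cy),ax,a,plane(f,cx,cy,.225),P[k].mean(0))
m=(P[...,2]>.006)&(P[...,2]<.016)&(c.max(-1)<150)&(c[...,0]>c[...,1]+5);_,a,m=blob(m,(0,0,560,420))
if a>50: 
    q=P[m];print('foot',a,cv2.minAreaRect(q[:,:2].astype(np.float32)*1000),np.median(q[:,2]))
m=(P[...,2]>.074)&(P[...,2]<.09)&(abs(P[...,0]-.608)<.05)&(abs(P[...,1]-.045)<.05)
if m.sum()>9:print('sign',P[m].mean(0),cv2.minAreaRect(P[m][:,:2].astype(np.float32)*1000))
a=cv2.resize(F['scene']['color'][150:220,290:380],(400,311),interpolation=2);b=cv2.resize(F['side']['color'][185:220,220:265],(400,311),interpolation=2)
cv2.imwrite('pics/l5.png',np.hstack([a,b])[...,::-1])
E
python3 look3.py
```

```text
[ 0.62542277 -0.00117369  0.32138806] [-3.14086744e+00 -6.82224384e-04  1.92034941e+00] [-0.52924673  0.32291886 -1.03816455] 5.8Traceback (most recent call last):
  File "look3.py", line 6, in <module>
    p,a,k=blob((c[...,0]>100)&(c[...,1]<60),(0,0,560,420));(cx,cy),ax,_=cv2.fitEllipse(np.argwhere(k)[:,::-1][cv2.convexHull(np.argwhere(k)[:,::-1].astype(np.int32),returnPoints=False)[:,0]].astype(np.float32))
                                                                        ~~~~~~~~~~~~~~^^^^^^^^^^^^^^^^^^^^^^^^^^^^^^^^^^^^^^^^^^^^^^^^^^^^^^^^^^^^^^^^^^^^^^^^^^^^^^^^^^^^^^^^^^^^^^^^^^^^^^^^^^^^^^^^^^^^^^^^^^^^
cv2.error: OpenCV(4.12.0) /io/opencv/modules/imgproc/src/shapedescr.cpp:361: error: (-201:Incorrect size of input array) There should be at least 5 points to fit the ellipse in function 'fitEllipseNoDirect'
```

View pics/w5.png

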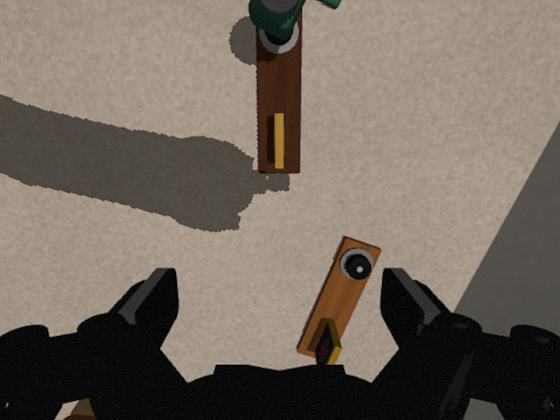

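Wrist view: the holder is flat under the press (foot at (279,15–172), sign at (279,140)), but the palm is out of view at the top. I'm moving forward to see it.

carry_out([
  [35,0,-10,0,0,0,0],
  [35,0,-10,0,0,0,0],
  [10,0,0,0,0,0,0],
  [0,0,0,0,0,0,0],
  [0,0,0,0,0,0,0],
])

```text
clock: 6.22
position: [0.5981, 0.0741, 0.3418]
tool_rot: [-3.141, 0.0, 1.922]
force: [-0.1, -0.0, -0.3]
grip_width: 0.0854
```

```bash
python3 - <<'E'
from h import *
import pickle
f=pickle.load(open('f3.pkl','rb'))['wrist'];c=f['color'].astype(int);P=cloud(f)
m=(P[...,2]>.005)&(P[...,2]<.017)&(c[...,0]>c[...,2]+12)&(c.max(-1)<110);_,a,m=blob(m,(200,0,340,200))
q=P[m];print('foot',a,cv2.minAreaRect(q[:,:2].astype(np.float32)*1000))
m=(P[...,2]>.074)&(P[...,2]<.09)&(abs(P[...,0]-.608)<.05)&(abs(P[...,1]-.045)<.05)
print('sign',P[m].mean(0),cv2.minAreaRect(P[m][:,:2].astype(np.float32)*1000))
E
sed -i 's/(cx,cy),ax,_=cv2.fitEllipse.*/(cx,cy),ax,_=cv2.fitEllipse(max(cv2.findContours(k.astype(np.uint8),0,1)[0],key=len))/' h.py look3.py; python3 look3.py
```

```text
foot 4872 ((590.5432739257812, 92.94450378417969), (55.16818618774414, 191.56454467773438), 20.028614044189453)
sign [0.608593   0.04519305 0.08059341] ((608.916259765625, 44.873992919921875), (10.190278053283691, 58.27199935913086), 19.752330780029297)
[0.59850934 0.0723052  0.34151076] [-3.14094097e+00  2.91142202e-04  1.91854346e+00] [-0.17379217 -0.70505242  0.52035556] 6.3667
palm [278.95512956  82.82557405] (278.9467468261719, 82.81578826904297) (74.42698669433594, 79.33331298828125) 4747 [0.56599077 0.16146503 0.225     ] [0.56608777 0.16122702 0.22536689]
foot 3615 ((598.1957397460938, 72.960693359375), (56.06881332397461, 148.6002655029297), 20.080289840698242) 0.011004111437768804
sign [0.60791043 0.04551525 0.08054223] ((608.1472778320312, 44.47158432006836), (10.008089065551758, 60.32650375366211), 19.987173080444336)
```

View pics/l5.png

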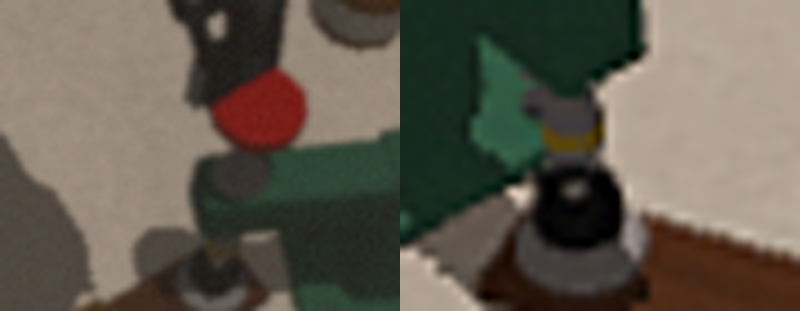

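The measured dot is at (0.565,0.162) and the palm axis at (0.566,0.1615), so alignment is within about 1 mm. In the view, the plunger stands over the cap. Next I'll close the fingers, centre over the palm, and press.

carry_out([
  [25,0,0,0,0,0,255],
  [30,0,0,0,0,0,255],
  [30,0,0,0,0,0,255],
  [10,0,0,0,0,0,255],
  [0,0,0,0,0,0,255],
])

```text
clock: 6.78
position: [0.5652, 0.1647, 0.3417]
tool_rot: [-3.141, -0.001, 1.922]
force: [-0.2, -1.3, -0.6]
grip_width: 0.0258
```

carry_out([
  [0,0,30,0,0,0,255],
  [0,0,30,0,0,0,255],
  [0,0,30,0,0,0,255],
  [0,0,10,0,0,0,255],
  [0,0,0,0,0,0,255],
])

```text
clock: 7.2
position: [0.5654, 0.1609, 0.2397]
tool_rot: [-3.137, 0.0, 1.918]
force: [0.8, 0.0, 0.7]
grip_width: 0.0
```

Next I go down to about 15 mm of ram stroke, below cap contact, and read the force.

carry_out([
  [0,0,8,0,0,0,255],
  [0,0,8,0,0,0,255],
  [0,0,8,0,0,0,255],
  [0,0,6,0,0,0,255],
  [0,0,0,0,0,0,255],
])

```text
clock: 7.62
position: [0.5661, 0.1623, 0.2113]
tool_rot: [-3.142, 0.0, 1.919]
force: [2.1, -1.1, 2.9]
grip_width: -0.0003
```

carry_out([
  [0,0,3,0,0,0,255],
  [0,0,3,0,0,0,255],
  [0,0,2,0,0,0,255],
  [0,0,2,0,0,0,255],
  [0,0,0,0,0,0,255],
])

```text
clock: 8.03
position: [0.5662, 0.1624, 0.2021]
tool_rot: [3.141, 0.0, 1.919]
force: [-0.7, -3.1, 9.4]
grip_width: 0.0004
```

carry_out([
  [0,0,1,0,0,0,255],
  [0,0,1,0,0,0,255],
  [0,0,0,0,0,0,255],
])

```text
clock: 8.28
position: [0.5662, 0.1624, 0.2004]
tool_rot: [3.141, 0.0, 1.919]
force: [-1.8, -2.6, 12.7]
grip_width: 0.0
```

carry_out([
  [0,0,1,0,0,0,255],
  [0,0,0,0,0,0,255],
])

```text
clock: 8.45
position: [0.5662, 0.1624, 0.1995]
tool_rot: [3.141, 0.0, 1.919]
force: [-1.9, -3.7, 14.3]
grip_width: -0.0002
```

carry_out([
  [0,0,1,0,0,0,255],
  [0,0,0,0,0,0,255],
])

```text
clock: 8.62
position: [0.5662, 0.1624, 0.1986]
tool_rot: [3.141, 0.0, 1.919]
force: [-2.7, -2.8, 14.3]
grip_width: -0.0005
```

carry_out([
  [0,0,1,0,0,0,255],
  [0,0,0,0,0,0,255],
])

```text
clock: 8.78
position: [0.5661, 0.1624, 0.1974]
tool_rot: [3.141, 0.0, 1.919]
force: [0.2, -2.3, 7.8]
grip_width: 0.0
```

carry_out([
  [0,0,1,0,0,0,255],
  [0,0,0,0,0,0,255],
])

```text
clock: 8.95
position: [0.5662, 0.1624, 0.1963]
tool_rot: [3.141, 0.0, 1.919]
force: [-1.8, -2.5, 10.0]
grip_width: 0.0
```

The force dropped from 14.3 to 7.8 N, which is the click. I'm pressing a bit further, to about 31 mm.

carry_out([
  [0,0,1,0,0,0,255],
  [0,0,1,0,0,0,255],
  [0,0,0.5,0,0,0,255],
  [0,0,0,0,0,0,255],
  [0,0,0,0,0,0,255],
])

```text
clock: 9.37
position: [0.5662, 0.1624, 0.1942]
tool_rot: [3.141, 0.0, 1.919]
force: [-3.1, -1.0, 14.6]
grip_width: 0.0004
```

carry_out([
  [0,0,0,0,0,0,255],
  [0,0,0,0,0,0,255],
  [0,0,0,0,0,0,255],
])

```text
clock: 9.62
position: [0.5662, 0.1624, 0.1942]
tool_rot: [3.141, 0.0, 1.919]
force: [-3.5, -2.9, 14.3]
grip_width: -0.0002
```

```bash
python3 - <<'E'
from h import *
S=grab('side');C=grab('scene');s=bot.observe();print(s['position'],s['force'])
a=cv2.resize(C['color'][150:220,290:380],(400,311),interpolation=2);b=cv2.resize(S['color'][185:220,220:265],(400,311),interpolation=2)
cv2.imwrite('pics/l6.png',np.hstack([a,b])[...,::-1])
E
```

```text
[0.56621034 0.16235762 0.19421023] [-2.81601714 -2.67352742 15.21105535]
```

View pics/l6.png

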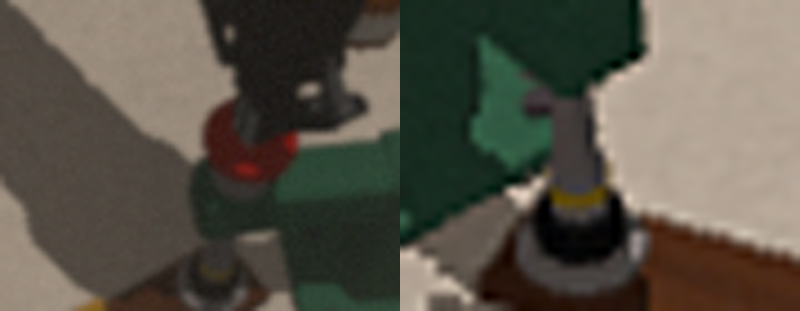

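The plunger (side crop x≈579) now sits centred on the cap (x≈580), which is down and home. The fingers hold the palm at a steady 15 N or so, so I'm handing in.

```bash
python3 -c "
from workcell import bot
bot.job_done()"
```

```text
the job is handed in; nothing more can be done
```

I slid the price-sign holder along the counter by its sign until the dot was under the plunger. I then let go and pressed the red palm button with closed fingers until the cap clicked, and handed the job in with the button still held down. The hand-in gave no verdict.

- **Alignment:** The wrist camera put the palm axis at (0.566, 0.1615). The dot, worked out from the sign's position and the 125 mm spacing, came to (0.565, 0.162), about 1 mm off. The last side view showed the plunger centred on the lowered cap.
- **Click and hold:** The force rose to 14.3 N at about 26.5 mm of button travel, then fell to 7.8 N. I held at about 31 mm with a steady 14–15 N on the button, which should leave about 10 N on the cap. I didn't measure the cap force or its travel directly.
- **Disagreements:** The fixed cameras gave palm positions about 6 mm apart at its nominal height, so I relied on the wrist view and on comparing plunger and cap in the same picture. Two colour measurements failed: one on the plunger's yellow ring in the scene view, one on the dot in the side view. I read those from enlarged crops instead.
- **Bystanders:** The path stayed clear of the loaf, jam jar and finished sign, but I didn't re-measure their positions at the end.

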